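# Drift the worn plug out of a press bearing block

### The arm

A 6-joint arm with a two-finger parallel gripper is mounted at the origin on the work surface. World frame = base frame: x ahead of the robot, y to its left, z up, the work surface at z = 0. Lengths are in mm, angles in rad, forces in N, time in s.
With the tool pointing down it reaches from about 350 to 975 mm from the base axis. Payload 7.1 kg.
Tool frame: the origin (TCP) lies midway between the tips of the shut fingers; the grasp point (between the pads) lies 19 mm behind it; z points along the fingers, y is the line along which they close (so a half turn about z gives the same grasp; the last joint's range is limited). The gripper opens to 88 mm and grips with 3 to 60 N. Pads are 20 mm wide; open, the fingers measure 115 mm over their backs; the gripper's body (75 mm by 178 mm) begins 61 mm behind the grasp point.
Start: joints at [1.264, 0.423, 1.63, -0, 1.089, -0.019], TCP at [177.37, 599.287, 222.675] pointing down, gripper open.
Joint ranges: [-3, 3], [-0.9, 2.11], [0.09, 2.58], [-1.31, 4.45], [0.11, 2.69], [-2.54, 2.54]. Speed limits (rad/s): [2.39, 2.39, 3.01, 3.14, 3.14, 3.14].

### API

Orientations are given as a rotation vector (axis times angle).
In Python, from workcell import ctrl gives the robot as it stands. The module is installed in compiled form; this text tells all that it offers.
- The arm moves only by the tool servo_tool, never from a script. Its argument "increments" is a list of rows, each a list of 7 numbers: the shift along the world's x, y, z in cm, then the turn, a rotation vector about the world's x, y, z in degrees, then the opening, from -1 (shut) to 1 (fully open). A call has 1 to 20 rows; each row is the pose to reach, as a shift and turn from the pose commanded when the call began; what a row does not reach only later rows make up. A row lasts 1/12 s, in which the tool goes at most 41.7 mm and 7.16 degrees, less where a joint would pass 70% of its speed; a pose out of reach is approached as far as the arm can. A call with a gripper value outside its range is refused whole. The fingers move at their own pace and stop on an object; the grip force is fixed at half the most. Time passes only in rows, so rows that repeat a pose let the fingers close. It gives the time, the measured TCP pose, the force, the opening and the grip force at its end, in the units of the state.
- ctrl.get_obs(): the state, without advancing time (a new reading comes with each control period).
- ctrl.get_image(name): name is "scene" or "top" or "wrist"; returns a dict with "image" (420x560x3 uint8, red, green, blue), "fx", "fy", "cx", "cy" (pixels), "extrinsics" (4x4, takes a point from camera to world coordinates); the wrist camera has in their place "tool_from_camera" (4x4, takes a point from camera to tool coordinates, whose origin is the TCP and whose axes are the flange's). Camera axes: x right, y up, looking along -z (the intrinsics and any distortion apply to the point x, -y, -z); pixel columns grow to the right and rows downward; lengths in mm; the calibration is good to about 2 mm. A picture is of the moment at which its call begins: read the wrist's pose just before it. There is no depth.
- ctrl.close_job(): hands the job in; it is judged then, once.
The state is a dict: "t": time; "qpos": joint angles; "qvel": joint speeds; "joint_torque": joint torques, N m; "ee_pos": TCP position; "orientation": TCP orientation; "ft_force": force on the tool from outside, world axes, zero at the start; "moment": the same for the moment, N m; "width": finger opening in mm; "grasp_force": force on a finger pad.
Only numpy, scipy, OpenCV 4.12 (cv2) and the standard library are available. Lean on these libraries where they do the work, as an engineer would, in place of code of your own. Each camera call takes 0.05 s, during which the arm holds its last target. There are 200 camera calls.

### The job

Take the steel drift from the wooden stand, feel for the off-centre hole in the steel disc on top of the bearing block, and push the drift through it until the stiff plastic plug drops out underneath into the tray. Touch down slowly and press lightly while you feel for the hole: the drift must never bear on the block or its disc with more than 25 N. Then put the drift back, upright and right down to its shoulder, in the stand hole it came from, let go of it, and leave the marker, the brush, the ink jar and the eraser where they are.

Things in the scene. Friction and masses are not known exactly. Their poses are not given: they have to be found in the camera images.
- housing: Grey painted bearing block fixed on a wooden bridge. Origin on the table under the centre of its vertical bore; z up, x to the bridge's open front and back, y to its two side walls. Base board 130 x 150 mm; block 80 (x) x 128 (y) x 40 mm, underside 58 mm, top 98 mm above the table; bore 25.5 mm. A steel disc 8 mm thick lies on top over the bore.
- block_top (a point): Bore's axis at the top face of the steel disc, 106 mm above the table. The disc, 42 mm across, is centred here and has one 11 mm through hole whose centre is 5 mm from this point, in a direction that differs each time and is not measured (it shows from above): it lies anywhere on a circle of 5 mm radius. The drift cannot turn the disc.
- tray (a point): Centre of the cork floor of the catch tray under the bore, 6 mm above the table. The tray lies between the bridge's side walls (inner faces 46 mm either side in y) and 12 mm high lips 51 mm either side in x. Fixed to the housing.
- plug_center (a point): Centre (half-way up) of the white plastic plug, a cylinder 24 mm across, 26 mm tall, about 25 g. At the start sprung pads grip it in the bottom of the bore: its centre is 74 mm, its top 87 mm above the table, 19 mm below the disc's top face. It slides down under a push of roughly 8 to 14 N and falls free when its top nears the block's underside.
- drift_grip (a point): Centre of the drift's handle, an 18 mm square steel bar 52 mm tall; z up along it, x and y square to its flats (within about 0.1 rad of the stand's own). Below it is a round rod 8 mm across, 72 mm long, with a slightly tapered end; the tip is 98 mm, the handle's shoulder 26 mm below this point. About 100 g in all. At the start it stands upright in one of the stand's holes, its shoulder resting on the stand's top.
- drift_tip (a point): Centre of the lower end of the drift's rod, 98 mm below the centre of its handle. The z axis points up along the drift.
- stand_top (a point): Centre of the top face of the fixed wooden stand, 80 mm above the table. The stand is 56 mm (its x) x 170 mm (its y) x 80 mm, with three 12 mm holes, 76 mm deep, at -55, 0 and +55 mm along its y. One holds the drift, one the marker, one the brush; which is which varies.
- marker_mid (a point): Grey marker with a black top standing in the stand, 16 mm across, reaching 58 mm above the stand; the point is on its axis 26 mm above the stand's top. Leave it.
- brush_mid (a point): Wooden brush with a copper ferrule and tapering head standing in the stand, 16 mm across, reaching 74 mm above the stand; the point is on its axis 26 mm above the stand's top. Leave it.
- ink_jar: Glass ink jar with a black cap, 60 mm across, 70 mm tall; origin under its centre. Leave it.
- eraser: White eraser 45 x 22 x 14 mm lying on the table; origin under its centre. Leave it.

How it is judged:
By the outcome, as a careful person would: the job done as asked, in the order asked, and still so for the second after the job is handed in, with the robot touching nothing.
It also fails if it takes over 72 s, if anything falls off the work surface, if the arm or the gripper's body presses on something with over 40 N, if the wrist force passes 120 N, or if a joint passes its speed limit or range.

## Working session

There is one attempt and no reset: what is moved stays moved. The work goes in short steps, Python scripts to look and compute and a tool call to move; the robot and the scene stay as the last step left them, time stands still between calls to the robot, and variables do not carry over. Pictures are saved under pics/ and viewed, at most 10 in all, crops included, and the job is handed in when it is done.

Besides the shell and the picture viewer there is one more tool, called after "Emit:" in YAML: its name, and indented under it one key for each argument. servo_tool: Moves the arm, as the interface text tells. Its arguments: {"type":"object","properties":{"increments":{"type":"array","items":{"type":"array","items":{"type":"number"}}}},"required":["increments"]}

```bash
mkdir -p pics; cat > h.py <<'E'
import numpy as np, cv2
from scipy.spatial.transform import Rotation as R
from workcell import ctrl
def snap(name,fn):
    o=ctrl.get_obs(); d=ctrl.get_image(name)
    if name=="wrist":
        T=np.eye(4); T[:3,:3]=R.from_rotvec(o["orientation"]).as_matrix(); T[:3,3]=o["ee_pos"]
        E=T@np.array(d["tool_from_camera"])
    else: E=np.array(d["extrinsics"])
    cv2.imwrite(f"pics/{fn}.png",d["image"][:,:,::-1])
    np.savez(f"pics/{fn}.npz",E=E,K=[d["fx"],d["fy"],d["cx"],d["cy"]],dist=np.array(d.get("distortion",d.get("dist",np.zeros(5))),float))
    return d
def ray(fn,u,v):
    z=np.load(f"pics/{fn}.npz"); fx,fy,cx,cy=z["K"]
    Km=np.array([[fx,0,cx],[0,fy,cy],[0,0,1]])
    x,y=cv2.undistortPoints(np.array([[[u,v]]],float),Km,z["dist"])[0,0]
    r=z["E"][:3,:3]@np.array([x,-y,-1]); return z["E"][:3,3],r/np.linalg.norm(r)
def onz(fn,u,v,h):
    o,r=ray(fn,u,v); return o+r*(h-o[2])/r[2]
def tri(obs):
    A=np.zeros((3,3));b=np.zeros(3);L=[ray(*q) for q in obs]
    for o,r in L: P=np.eye(3)-np.outer(r,r);A+=P;b+=P@o
    p=np.linalg.solve(A,b); return p,[np.linalg.norm(np.cross(p-o,r)) for o,r in L]
def proj(fn,p):
    z=np.load(f"pics/{fn}.npz"); fx,fy,cx,cy=z["K"]; q=np.linalg.inv(z["E"])@np.append(p,1)
    a=np.array([[[q[0]/-q[2],-q[1]/-q[2],1.]]])
    return cv2.projectPoints(a,np.zeros(3),np.zeros(3),np.array([[fx,0,cx],[0,fy,cy],[0,0,1]]),z["dist"])[0].ravel()
E
python3 - <<'E'
from h import *
for n in("scene","top"):
    d=snap(n,n+"0"); print(n,{k:(v if k!="image" else 0) for k,v in d.items()})
o=ctrl.get_obs();print(o)
E
```

```text
scene {'image': 0, 'fx': 418.94891170395806, 'fy': 418.94891170395806, 'cx': 279.82937375129103, 'cy': 210.00251122226533, 'extrinsics': array([[-8.57187257e-01, -3.29014797e-01,  3.96206095e-01,
         8.70528259e+02],
       [ 5.14949913e-01, -5.58800050e-01,  6.50053145e-01,
         5.10995941e+02],
       [ 7.52288234e-03,  7.61243566e-01,  6.48422423e-01,
         5.58056838e+02],
       [ 0.00000000e+00,  0.00000000e+00,  0.00000000e+00,
         1.00000000e+00]])}
top {'image': 0, 'fx': 455.84965510186686, 'fy': 455.84965510186686, 'cx': 276.82967189410886, 'cy': 204.94858489537336, 'extrinsics': array([[ 2.54847523e-02,  9.94580793e-01, -1.00794708e-01,
         4.96398083e+02],
       [-9.99533405e-01,  2.70495127e-02,  1.41878937e-02,
         6.28135152e+01],
       [ 1.68374542e-02,  1.00386102e-01,  9.94806077e-01,
         9.60023132e+02],
       [ 0.00000000e+00,  0.00000000e+00,  0.00000000e+00,
         1.00000000e+00]])}
{'t': 0.1, 'qpos': array([ 1.26402983e+00,  4.23771026e-01,  1.63057501e+00, -1.84122789e-05,
        1.08856729e+00, -1.90236440e-02]), 'qvel': array([-0.00114711, -0.00226033, -0.00128596, -0.00101735, -0.00071782,
        0.00010192]), 'joint_torque': array([ 7.29930071e-05, -5.45613205e+01, -2.74322551e+01,  6.46150019e-02,
        1.87630806e-02, -3.61062212e-05]), 'ee_pos': array([177.21911185, 598.85415892, 221.99044588]), 'orientation': array([-4.50385970e-01, -3.10894003e+00,  2.05106243e-03]), 'ft_force': array([-0.00900311,  0.87396186,  0.30340876]), 'moment': array([-0.00881118, -0.00996029, -0.00067051]), 'grasp_force': 0.0, 'width': 87.84325954791314}
```

View pics/scene0.png

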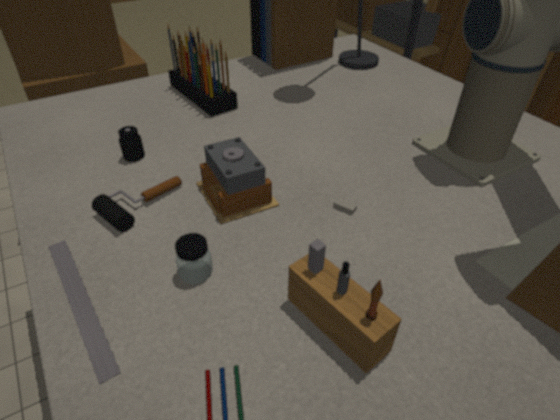

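View pics/top0.png

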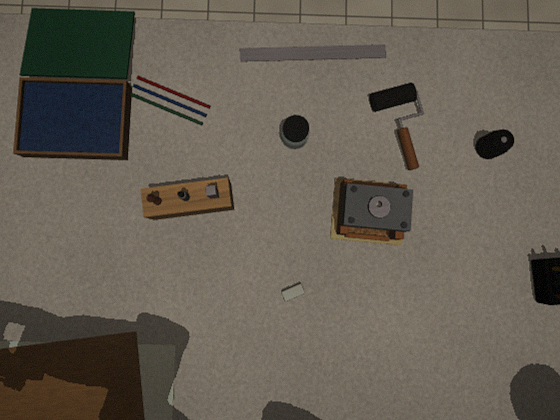

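The top view shows the drift's handle at about (211,190), the marker at (183,194), the brush at (154,198), the disc at (380,207) and the eraser at (292,292). In the scene view the handle top is at about (317,245) and the disc at (233,154). I'll crop both for exact pixels.

```bash
python3 - <<'E'
from h import *
t=cv2.imread("pics/top0.png");s=cv2.imread("pics/scene0.png")
def c(i,u,v,w,h,k): return cv2.resize(i[v:v+h,u:u+w],None,fx=k,fy=k,interpolation=cv2.INTER_CUBIC)
a=np.hstack([c(t,135,165,100,75,4),c(t,330,170,100,75,4)])
b=np.hstack([c(s,285,230,100,75,4),c(s,190,125,100,75,4)])
cv2.imwrite("pics/crop1.png",np.clip(np.vstack([a,b])*1.6,0,255).astype(np.uint8))
E
```

```text
(no output)
```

View pics/crop1.png

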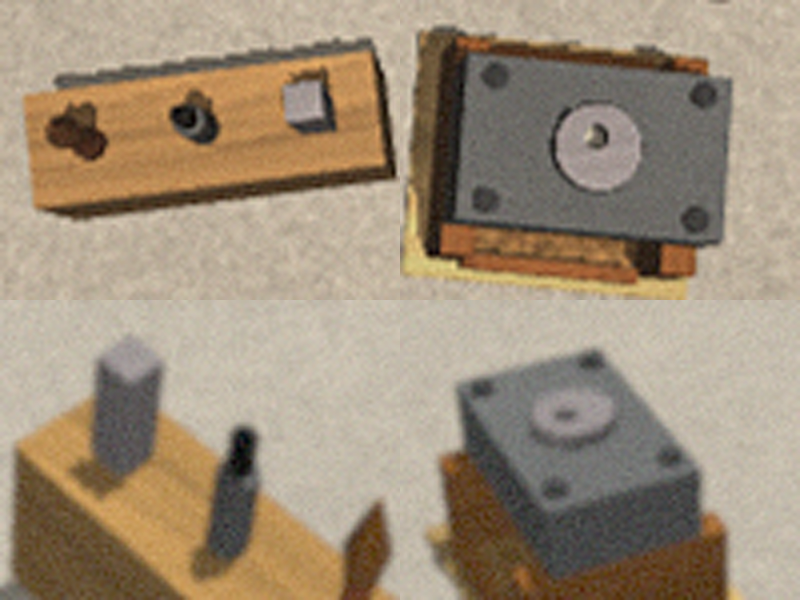

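Crops: handle top centre is at about top (211.2,191.2) and scene (317.5,244.5). The disc centre is at top (379.5,206.5) and scene (233.2,153.5), and its hole at top (379.2,203.5). Stand top corners are at crop (24,95), (372,52), (388,177), (38,208).

```bash
python3 - <<'E'
from h import *
print("handle top",tri([("top0",211.2,191.2),("scene0",317.5,244.5)]))
print("disc",tri([("top0",379.5,206.5),("scene0",233.2,153.5)]))
print("hole top z106",onz("top0",379.3,203.4,106), "disc z106",onz("top0",379.5,206.5,106))
c=np.array([onz("top0",135+u/4,165+v/4,80) for u,v in((24,95),(372,52),(388,177),(38,208))]);print(c,c.mean(0))
d=(c[0]+c[3]-c[1]-c[2])[:2];d/=np.linalg.norm(d)
print("stand y dir",d,np.degrees(np.arctan2(d[1],d[0])),[c.mean(0)[:2]+k*d for k in(-55,0,55)])
b=np.array([onz("top0",330+u/4,170+v/4,98) for u,v in((62,52),(330,78),(320,242),(54,218))]);print(b,b.mean(0))
d=(b[0]+b[3]-b[1]-b[2])[:2];print(np.degrees(np.arctan2(d[1],d[0])))
o=ctrl.get_obs();print(R.from_rotvec(o["orientation"]).as_matrix().round(3))
d=ctrl.get_image("wrist");print(d["tool_from_camera"],d["fx"])
E
```

```text
handle top (array([601.70343613, 172.84019191, 128.42009217]), [np.float64(1.3276145156166632), np.float64(1.3276145156167527)])
disc (array([ 584.02456617, -143.25354283,  102.26704463]), [np.float64(1.9006446882436612), np.float64(1.900644688243867)])
hole top z106 [ 591.14003931 -143.02928615  106.        ] disc z106 [ 585.25846642 -143.42532443  106.        ]
[[609.94434314 314.2134126   80.        ]
 [635.73937494 146.73995673  80.        ]
 [574.83849322 136.79873518  80.        ]
 [555.3116847  304.47594228  80.        ]] [593.958474  225.5570117  80.       ]
stand y dir [-0.13400852  0.99098018] 97.70129151641115 [array([601.32894279, 171.05310184]), array([593.958474 , 225.5570117]), array([586.58800522, 280.06092156])]
[[ 629.54810587  -79.88362226   98.        ]
 [ 620.56867277 -208.75816411   98.        ]
 [ 541.85061288 -203.6299299    98.        ]
 [ 549.90589343  -76.90146832   98.        ]] [ 585.46832124 -142.29329615   98.        ]
86.1871495929472
[[-0.959  0.284 -0.   ]
 [ 0.284  0.959 -0.001]
 [ 0.    -0.001 -1.   ]]
[[-9.13049764e-04  9.69902378e-01  2.43492389e-01  6.49645671e+01]
 [ 9.99999581e-01  9.02036203e-04  1.56729022e-04  6.20403221e-01]
 [-6.76270992e-05  2.43492430e-01 -9.69902795e-01 -1.62400793e+02]
 [ 0.00000000e+00  0.00000000e+00  0.00000000e+00  1.00000000e+00]] 346.146362135545
```

Emit:
servo_tool:
  increments:
    - [42.4,-42.7,0.8,0,0,-65.8,1]
    - [42.4,-42.7,0.8,0,0,-65.8,1]
    - [42.4,-42.7,0.8,0,0,-65.8,1]
    - [42.4,-42.7,0.8,0,0,-65.8,1]
    - [42.4,-42.7,0.8,0,0,-65.8,1]
    - [42.4,-42.7,0.8,0,0,-65.8,1]
    - [42.4,-42.7,0.8,0,0,-65.8,1]
    - [42.4,-42.7,0.8,0,0,-65.8,1]
    - [42.4,-42.7,0.8,0,0,-65.8,1]
    - [42.4,-42.7,0.8,0,0,-65.8,1]
    - [42.4,-42.7,0.8,0,0,-65.8,1]
    - [42.4,-42.7,0.8,0,0,-65.8,1]
    - [42.4,-42.7,0.8,0,0,-65.8,1]
    - [42.4,-42.7,0.8,0,0,-65.8,1]
    - [42.4,-42.7,0.8,0,0,-65.8,1]
    - [42.4,-42.7,0.8,0,0,-65.8,1]
    - [42.4,-42.7,0.8,0,0,-65.8,1]
    - [42.4,-42.7,0.8,0,0,-65.8,1]
    - [42.4,-42.7,0.8,0,0,-65.8,1]
    - [42.4,-42.7,0.8,0,0,-65.8,1]

```text
t: 1.82
ee_pos: [600.5, 173.4, 230.7]
orientation: [-2.065, -2.367, 0.0]
ft_force: [-0.3, -0.1, 0.9]
width: 87.8
grasp_force: 0.0
```

```bash
python3 - <<'E'
from h import *
snap("wrist","w1");o=ctrl.get_obs();print(o["t"],o["ee_pos"],o["qpos"],R.from_rotvec(o["orientation"]).as_matrix().round(3))
i=cv2.imread("pics/w1.png");print(i.shape, proj("w1",np.array([601.5,172,132.])))
cv2.imwrite("pics/w1b.png",np.clip(cv2.resize(i,(800,600))*1.5,0,255).astype(np.uint8))
E
```

```text
1.8667 [600.58436956 173.38414906 230.80140102] [2.61964149e-01 4.14602897e-01 1.62278801e+00 1.10568606e-04
 1.10432504e+00 1.25623443e-01] [[-0.136  0.991 -0.   ]
 [ 0.991  0.136  0.   ]
 [ 0.    -0.    -1.   ]]
(420, 560, 3) [283.12949834 211.25153113]
```

View pics/w1b.png

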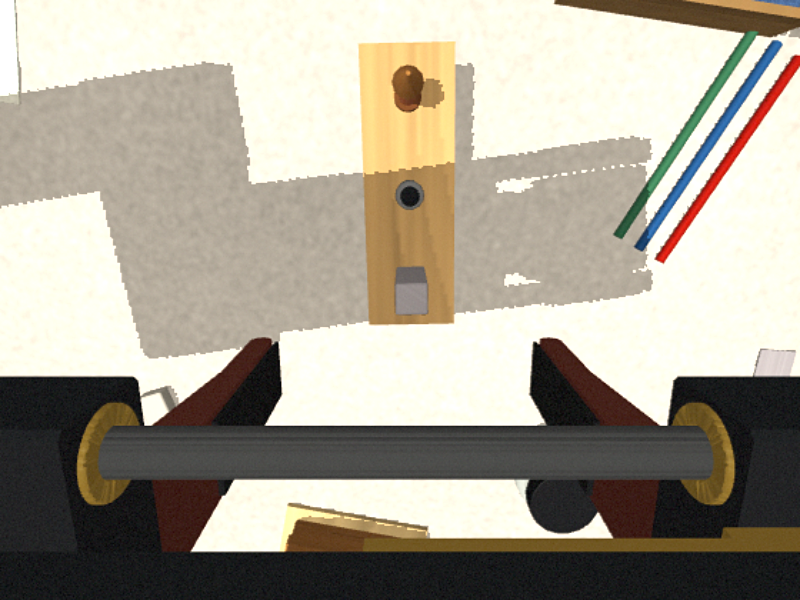

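The wrist view shows the handle's top face centred at (411.5,300) in the enlarged picture, i.e. (288,210). It is square to the tool. The marker and brush are further up the picture.

```bash
python3 - <<'E'
from h import *
k=.7
print(onz("w1",411.5*k,300*k,132))
print(tri([("w1",411.5*k,300*k),("scene0",317.5,244.5),("top0",211.2,191.2)]))
print(tri([("w1",411.5*k,300*k),("scene0",317.5,244.5)]))
c=np.array([onz("w1",u*k,v*k,80) for u,v in((360,43),(455,41),(454,323),(370,324))]);print(c,c.mean(0))
print("black top marker",onz("w1",410*k,195*k,138))
E
```

```text
[605.15998997 173.51395645 132.        ]
(array([603.06914822, 173.07510233, 129.30856569]), [np.float64(2.227135099494656), np.float64(2.2481885978116876), np.float64(1.2590565606984738)])
(array([604.02355309, 175.10033047, 132.37672959]), [np.float64(1.817753266253303), np.float64(1.8177532662532887)])
[[556.98145868 308.31775264  80.        ]
 [611.2341968  316.78226265  80.        ]
 [637.67580731 148.71567521  80.        ]
 [582.72536036 140.5390024   80.        ]] [597.15420579 228.58867323  80.        ]
black top marker [596.55323873 229.17029025 138.        ]
```

Emit:
servo_tool:
  increments:
    - [0.35,0.1,-1,0,0,0.5,1]
    - [0.35,0.1,-3,0,0,0.5,1]
    - [0.35,0.1,-5.5,0,0,0.5,1]
    - [0.35,0.1,-8,0,0,0.5,1]
    - [0.35,0.1,-10,0,0,0.5,1]
    - [0.35,0.1,-12,0,0,0.5,1]
    - [0.35,0.1,-13.2,0,0,0.5,1]
    - [0.35,0.1,-14.1,0,0,0.5,1]
    - [0.35,0.1,-14.1,0,0,0.5,1]
    - [0.35,0.1,-14.1,0,0,0.5,1]

```text
t: 2.7
ee_pos: [605.0, 173.5, 89.7]
orientation: [-2.056, -2.375, 0.0]
ft_force: [0.4, -0.3, -0.6]
width: 87.7
grasp_force: 0.0
```

```bash
python3 - <<'E'
from h import *
snap("wrist","w2");o=ctrl.get_obs();print(o["t"],o["ee_pos"],o["ft_force"])
i=cv2.imread("pics/w2.png")
cv2.imwrite("pics/w2b.png",np.clip(cv2.resize(i,(800,600))*1.2,0,255).astype(np.uint8))
E
```

```text
2.75 [605.47420215 173.55569273  90.39041374] [-0.85200981 -0.46257295 -0.05688047]
```

View pics/w2b.png

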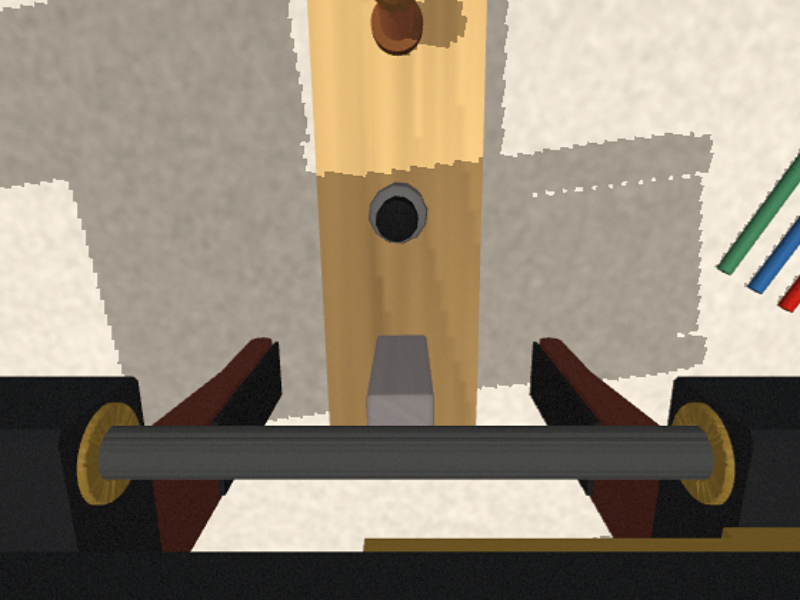

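The handle (top face at x≈367–433, near (400,408)) lies midway between the fingers, within about 1.5 mm. Closing.

Emit:
servo_tool:
  increments:
    - [-0.1,0,0,0,0,0,-1]
    - [-0.1,0,0,0,0,0,-1]
    - [-0.1,0,0,0,0,0,-1]
    - [-0.1,0,0,0,0,0,-1]
    - [-0.1,0,0,0,0,0,-1]
    - [-0.1,0,0,0,0,0,-1]
    - [-0.1,0,0,0,0,0,-1]
    - [-0.1,0,0,0,0,0,-1]
    - [-0.1,0,0,0,0,0,-1]
    - [-0.1,0,0,0,0,0,-1]
    - [-0.1,0,0,0,0,0,-1]
    - [-0.1,0,0,0,0,0,-1]

```text
t: 3.75
ee_pos: [603.8, 173.3, 89.6]
orientation: [-2.057, -2.375, 0.0]
ft_force: [-0.9, -0.9, 0.4]
width: 18.0
grasp_force: 30.0
```

Gripped (18 mm, 30 N) with no side load. Next I lift it and go to a viewing place beside the block.

Emit:
servo_tool:
  increments:
    - [0,0,1,0,0,0,-1]
    - [0,0,3,0,0,0,-1]
    - [0,0,6,0,0,0,-1]
    - [0,0,9,0,0,0,-1]
    - [0,0,12,0,0,0,-1]
    - [0,0,14,0,0,0,-1]
    - [0,-2,14,0,0,0,-1]
    - [-0.2,-5,14,0,0,0,-1]
    - [-0.5,-9,14,0,0,0,-1]
    - [-0.8,-13,14,0,0,0,-1]
    - [-1.1,-17,14,0,0,0,-1]
    - [-1.4,-21,14,0,0,0,-1]
    - [-1.6,-25,14,0,0,0,-1]
    - [-1.8,-29,14,0,0,0,-1]
    - [-1.9,-32,14,0,0,0,-1]
    - [-1.9,-34,14,0,0,0,-1]
    - [-1.9,-34,14,0,0,0,-1]
    - [-1.9,-34,14,0,0,0,-1]
    - [-1.9,-34,14,0,0,0,-1]

```text
t: 5.33
ee_pos: [584.7, -166.0, 229.9]
orientation: [-2.057, -2.374, -0.0]
ft_force: [0.2, -0.0, -1.1]
width: 18.0
grasp_force: 30.0
```

```bash
python3 - <<'E'
from h import *
snap("wrist","w3");o=ctrl.get_obs();print(o["t"],o["ee_pos"],o["ft_force"],proj("w3",o["ee_pos"]-[0,0,81.6]))
i=cv2.imread("pics/w3.png")
cv2.imwrite("pics/w3b.png",np.clip(cv2.resize(i,(800,600),interpolation=cv2.INTER_CUBIC)*1.1,0,255).astype(np.uint8))
E
```

```text
5.3833 [ 584.77650657 -165.58515522  229.85708749] [-0.55653643 -0.06587067 -0.72807628] [282.15426436 214.53810879]
```

View pics/w3b.png

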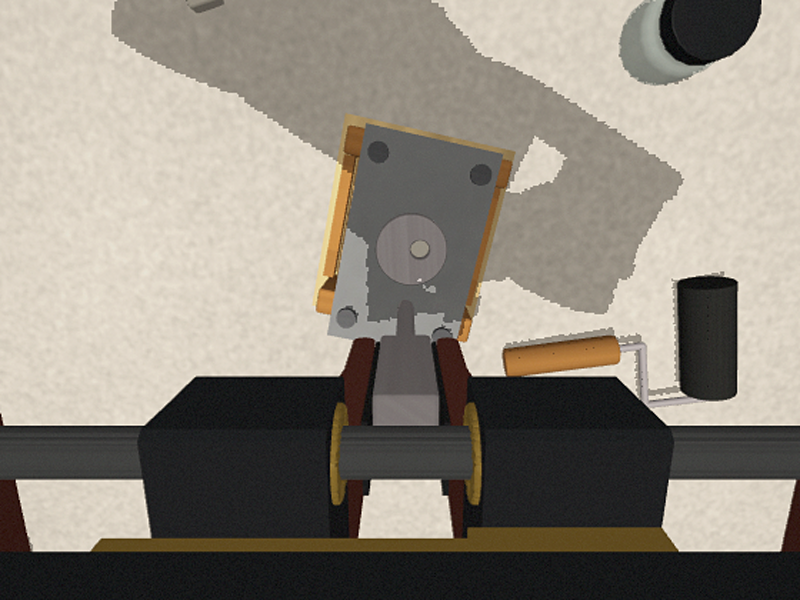

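The wrist view shows the rod tip at about (405,305) enlarged, where (403,306.5) was predicted. The disc centre is at (411.5,249) and the hole at (420,248.5), so the hole is in the picture's right direction, world +x.

```bash
python3 - <<'E'
from h import *
k=.7
h=onz("w3",420*k,248.5*k,106);d=onz("w3",411.5*k,249*k,106);t=onz("w3",405.5*k,306*k,229.8-81.6)
print(h,d,h-d,np.linalg.norm((h-d)[:2]));print("tip",t);print("tcp shift to put tip over hole",h-t)
E
```

```text
[ 591.06927388 -140.83941228  106.        ] [ 586.21201227 -141.83072266  106.        ] [4.85726161 0.99131038 0.        ] 4.957387076336725
tip [ 585.96779706 -165.17207785  148.2       ]
tcp shift to put tip over hole [  5.10147682  24.33266557 -42.2       ]
```

Emit:
servo_tool:
  increments:
    - [0.2,0.5,-0.5,0,0,0,-1]
    - [0.4,1.0,-1.5,0,0,0,-1]
    - [0.5,1.3,-2.5,0,0,0,-1]
    - [0.5,1.3,-3.2,0,0,0,-1]
    - [0.5,1.3,-3.2,0,0,0,-1]
    - [0.5,1.3,-3.2,0,0,0,-1]

```text
t: 5.88
ee_pos: [589.4, -153.2, 196.6]
orientation: [-2.055, -2.374, 0.001]
ft_force: [-0.6, 0.1, -0.6]
width: 17.8
grasp_force: 30.0
```

```bash
python3 - <<'E'
from h import *
snap("wrist","w4");o=ctrl.get_obs();print(o["t"],o["ee_pos"],o["ft_force"],proj("w4",o["ee_pos"]-[0,0,81.6]))
i=cv2.imread("pics/w4.png")[140:245,210:350]
cv2.imwrite("pics/w4b.png",np.clip(cv2.resize(i,(800,600),interpolation=cv2.INTER_CUBIC)*1.2,0,255).astype(np.uint8))
E
```

```text
5.9333 [ 589.81715872 -153.55440948  197.27745041] [0.33817992 0.44157467 0.07424133] [282.65055091 215.88193922]
```

View pics/w4b.png

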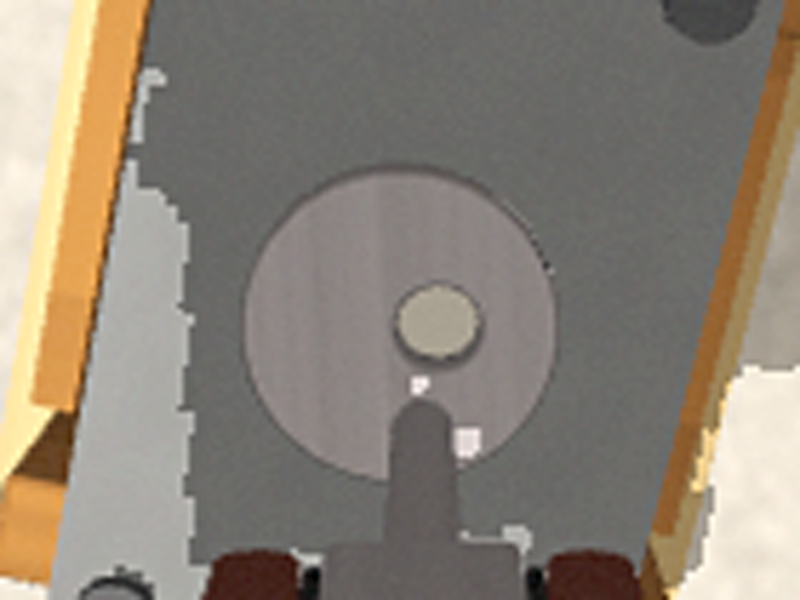

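Zoomed view (crop origin (210,140), scale 5.714): the hole is at (438,326), the disc centre at (400,326) and the tip centre at about (421,427).

```bash
python3 - <<'E'
from h import *
f=lambda u,v,h: onz("w4",210+u/5.714,140+v/5.714,h)
h=f(438,326,106);d=f(400,326,106)
print(h,d,h-d)
for tz in(115.3,):
  for r in (427,433): t=f(421,r,tz);print("tip",t,"shift",h-t)
E
```

```text
[ 591.0486008  -141.30971058  106.        ] [ 586.12979636 -142.01906787  106.        ] [4.91880443 0.70935729 0.        ]
tip [ 590.44865359 -152.68701499  115.3       ] shift [ 0.59994721 11.3773044  -9.3       ]
tip [ 590.56174605 -153.47209913  115.3       ] shift [ 0.48685475 12.16238855 -9.3       ]
```

Emit:
servo_tool:
  increments:
    - [0.05,0.6,-0.2,0,0,0,-1]
    - [0.05,1.18,-0.5,0,0,0,-1]
    - [0.05,1.18,-0.7,0,0,0,-1]
    - [0.05,1.18,-0.75,0,0,0,-1]
    - [0.05,1.18,-0.8,0,0,0,-1]
    - [0.05,1.18,-0.85,0,0,0,-1]
    - [0.05,1.18,-0.9,0,0,0,-1]
    - [0.05,1.18,-0.95,0,0,0,-1]
    - [0.05,1.18,-1.0,0,0,0,-1]
    - [0.05,1.18,-1.04,0,0,0,-1]
    - [0.05,1.18,-1.08,0,0,0,-1]
    - [0.05,1.18,-1.08,0,0,0,-1]
    - [0.05,1.18,-1.08,0,0,0,-1]

```text
t: 7.02
ee_pos: [590.4, -141.9, 186.8]
orientation: [-2.057, -2.375, 0.0]
ft_force: [-0.2, -0.5, 0.7]
width: 18.0
grasp_force: 30.0
```

Commanded tip is about 105.3 mm with no force yet. I'll go down another 1.5 mm slowly.

Emit:
servo_tool:
  increments:
    - [0,0,-0.03,0,0,0,-1]
    - [0,0,-0.06,0,0,0,-1]
    - [0,0,-0.09,0,0,0,-1]
    - [0,0,-0.12,0,0,0,-1]
    - [0,0,-0.15,0,0,0,-1]
    - [0,0,-0.15,0,0,0,-1]

```text
t: 7.52
ee_pos: [590.3, -141.9, 185.3]
orientation: [-2.057, -2.375, 0.0]
ft_force: [0.1, -0.4, -2.5]
width: 17.8
grasp_force: 30.0
```

Emit:
servo_tool:
  increments:
    - [0,0,-0.03,0,0,0,-1]
    - [0,0,-0.06,0,0,0,-1]
    - [0,0,-0.09,0,0,0,-1]
    - [0,0,-0.12,0,0,0,-1]
    - [0,0,-0.15,0,0,0,-1]
    - [0,0,-0.18,0,0,0,-1]
    - [0,0,-0.18,0,0,0,-1]

```text
t: 8.1
ee_pos: [590.3, -141.9, 183.5]
orientation: [-2.057, -2.375, 0.0]
ft_force: [-0.1, 0.2, -1.9]
width: 17.6
grasp_force: 30.0
```

```bash
python3 - <<'E'
from h import *
for _ in range(2):
    snap("wrist","w5");o=ctrl.get_obs();print(o["t"],o["ee_pos"],o["ft_force"],o["moment"])
i=cv2.imread("pics/w5.png")[140:245,210:350]
cv2.imwrite("pics/w5b.png",np.clip(cv2.resize(i,(800,600),interpolation=cv2.INTER_CUBIC)*1.2,0,255).astype(np.uint8))
E
```

```text
8.15 [ 590.35436325 -141.89253096  183.53569229] [-0.57484775  0.24306725 -1.2042786 ] [-0.11236533  0.06586143 -0.01277427]
8.2 [ 590.35146579 -141.9308365   183.56003524] [ 0.10182322  0.43657268 -2.40967338] [-0.0220492   0.04074952 -0.00651148]
```

View pics/w5b.png

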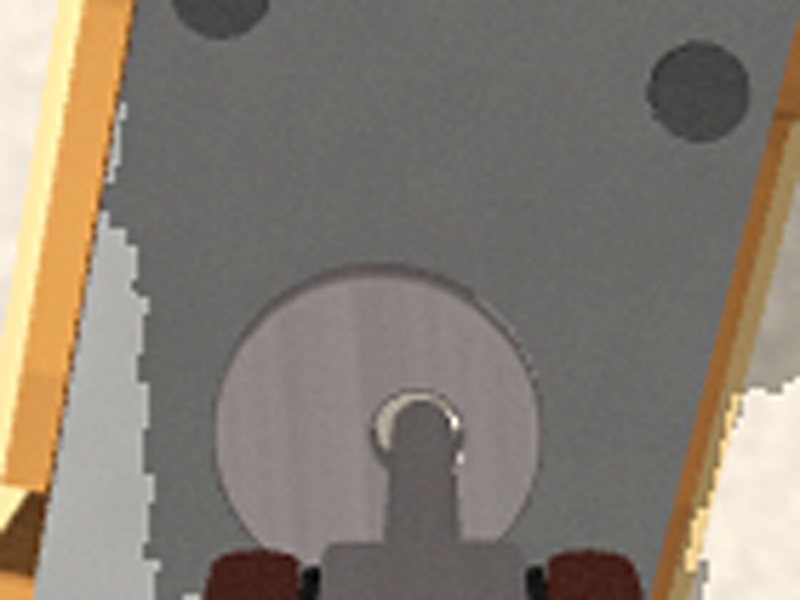

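The tip is in the hole: the hole spans columns 371–463 and the rod is at about 422, with a sliver of plug visible all round. I shift slightly to −x and −y to centre it and go on down.

Emit:
servo_tool:
  increments:
    - [-0.04,-0.03,-0.05,0,0,0,-1]
    - [-0.04,-0.03,-0.1,0,0,0,-1]
    - [-0.04,-0.03,-0.2,0,0,0,-1]
    - [-0.04,-0.03,-0.3,0,0,0,-1]
    - [-0.04,-0.03,-0.4,0,0,0,-1]
    - [-0.04,-0.03,-0.5,0,0,0,-1]
    - [-0.04,-0.03,-0.6,0,0,0,-1]
    - [-0.04,-0.03,-0.7,0,0,0,-1]
    - [-0.04,-0.03,-0.8,0,0,0,-1]
    - [-0.04,-0.03,-0.9,0,0,0,-1]
    - [-0.04,-0.03,-1.0,0,0,0,-1]
    - [-0.04,-0.03,-1.1,0,0,0,-1]
    - [-0.04,-0.03,-1.2,0,0,0,-1]
    - [-0.04,-0.03,-1.2,0,0,0,-1]

```text
t: 9.37
ee_pos: [589.8, -142.2, 171.3]
orientation: [-2.056, -2.375, 0.0]
ft_force: [0.5, 0.2, -1.5]
width: 17.7
grasp_force: 30.0
```

Emit:
servo_tool:
  increments:
    - [0,0,-0.1,0,0,0,-1]
    - [0,0,-0.2,0,0,0,-1]
    - [0,0,-0.3,0,0,0,-1]
    - [0,0,-0.4,0,0,0,-1]
    - [0,0,-0.5,0,0,0,-1]
    - [0,0,-0.6,0,0,0,-1]
    - [0,0,-0.7,0,0,0,-1]
    - [0,0,-0.8,0,0,0,-1]
    - [0,0,-0.8,0,0,0,-1]

```text
t: 10.12
ee_pos: [590.8, -142.3, 164.8]
orientation: [2.056, 2.373, 0.002]
ft_force: [-1.1, 0.1, 7.1]
width: 17.5
grasp_force: 30.0
```

The plug is moving at about 9 N. Continuing the push.

Emit:
servo_tool:
  increments:
    - [0,0,-0.1,0,0,0,-1]
    - [0,0,-0.2,0,0,0,-1]
    - [0,0,-0.3,0,0,0,-1]
    - [0,0,-0.4,0,0,0,-1]
    - [0,0,-0.5,0,0,0,-1]
    - [0,0,-0.6,0,0,0,-1]
    - [0,0,-0.7,0,0,0,-1]
    - [0,0,-0.8,0,0,0,-1]
    - [0,0,-0.9,0,0,0,-1]
    - [0,0,-1.0,0,0,0,-1]
    - [0,0,-1.1,0,0,0,-1]
    - [0,0,-1.2,0,0,0,-1]
    - [0,0,-1.3,0,0,0,-1]
    - [0,0,-1.4,0,0,0,-1]
    - [0,0,-1.5,0,0,0,-1]

```text
t: 11.37
ee_pos: [590.6, -142.2, 149.6]
orientation: [2.056, 2.374, 0.001]
ft_force: [-1.3, 0.8, 7.2]
width: 17.6
grasp_force: 30.0
```

Emit:
servo_tool:
  increments:
    - [0,0,-0.1,0,0,0,-1]
    - [0,0,-0.2,0,0,0,-1]
    - [0,0,-0.3,0,0,0,-1]
    - [0,0,-0.4,0,0,0,-1]
    - [0,0,-0.5,0,0,0,-1]
    - [0,0,-0.6,0,0,0,-1]
    - [0,0,-0.7,0,0,0,-1]
    - [0,0,-0.8,0,0,0,-1]
    - [0,0,-0.9,0,0,0,-1]
    - [0,0,-1.0,0,0,0,-1]
    - [0,0,-1.1,0,0,0,-1]
    - [0,0,-1.2,0,0,0,-1]
    - [0,0,-1.3,0,0,0,-1]
    - [0,0,-1.4,0,0,0,-1]
    - [0,0,-1.4,0,0,0,-1]

```text
t: 12.62
ee_pos: [589.8, -142.2, 134.3]
orientation: [-2.057, -2.375, 0.0]
ft_force: [-0.7, -0.4, -1.4]
width: 17.6
grasp_force: 30.0
```

```bash
python3 - <<'E'
from h import *
snap("scene","s2");o=ctrl.get_obs();print(o["t"],o["ee_pos"],o["ft_force"],o["orientation"])
E
```

```text
12.6667 [ 589.92563605 -142.18964277  134.46621173] [ 0.51644177  0.47819622 -2.03855867] [-2.05663422e+00 -2.37462260e+00  1.13283088e-04]
```

Force fell to zero, so the plug is out. I retract and head back over the stand, then check the plug in the tray and the drift's seat in the hand.

Emit:
servo_tool:
  increments:
    - [0,0,1,0,0,0,-1]
    - [0,0,2.5,0,0,0,-1]
    - [0,0,4,0,0,0,-1]
    - [0,0,5.5,0,0,0,-1]
    - [0,0,7,0,0,0,-1]
    - [0,0,8.5,0,0,0,-1]
    - [0,0,9.5,0,0,0,-1]
    - [0.1,2,9.5,0,0,0,-1]
    - [0.3,6,9.5,0,0,0,-1]
    - [0.5,10,9.5,0,0,0,-1]
    - [0.7,14,9.5,0,0,0,-1]
    - [0.9,18,9.5,0,0,0,-1]
    - [1.1,22,9.5,0,0,0,-1]
    - [1.25,26,9.5,0,0,0,-1]
    - [1.35,29,9.5,0,0,0,-1]
    - [1.39,31,9.5,0,0,0,-1]
    - [1.39,31.55,9.5,0,0,0,-1]
    - [1.39,31.55,9.5,0,0,0,-1]
    - [1.39,31.55,9.5,0,0,0,-1]

```text
t: 14.25
ee_pos: [603.7, 172.8, 229.7]
orientation: [2.056, 2.375, -0.001]
ft_force: [-0.3, -1.2, -0.8]
width: 17.6
grasp_force: 30.0
```

```bash
python3 - <<'E'
from h import *
snap("scene","s3");snap("wrist","w6");o=ctrl.get_obs();print(o["t"],o["ee_pos"],o["ft_force"],proj("w6",o["ee_pos"]-[0,0,81.6]),proj("w6",np.array([605,174,80])))
s=cv2.imread("pics/s3.png")[120:230,180:290];w=cv2.imread("pics/w6.png")[140:250,230:340]
f=lambda i,g:np.clip(cv2.resize(i,(400,400),interpolation=cv2.INTER_CUBIC)*g,0,255).astype(np.uint8)
cv2.imwrite("pics/c6.png",np.hstack([f(s,2.),f(w,1.2)]))
E
```

```text
14.35 [603.850689   171.93793575 229.6638892 ] [-0.16520924  0.53585549 -0.70566043] [282.00475278 215.36452975] [283.84342633 193.95319312]
```

View pics/c6.png

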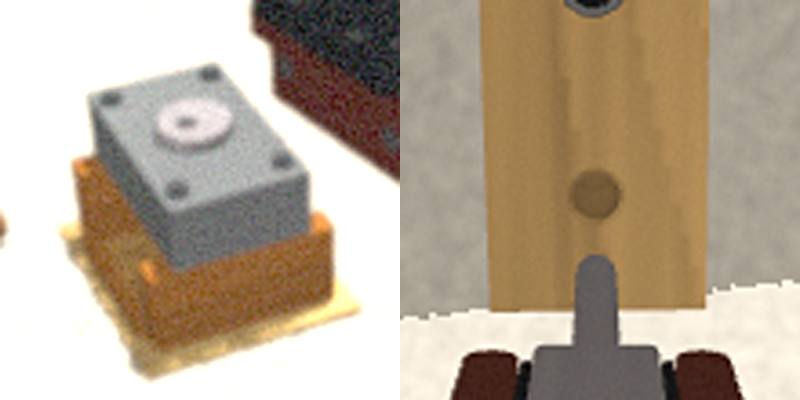

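The disc's hole is now dark (left). On the right, the stand hole is at crop (197,195), i.e. (284.2,193.6), and the rod apex is at px row 210, the same as before, so the drift has not slipped.

```bash
python3 - <<'E'
from h import *
h=onz("w6",284.2,193.6,80)
for v in(214.0,215.4):
    t=onz("w6",284.2,v,148.1);print(h,t,h-t)
E
```

```text
[605.27765872 174.37430607  80.        ] [605.29002933 173.19503107 148.1       ] [-1.2370613e-02  1.1792750e+00 -6.8100000e+01]
[605.27765872 174.37430607  80.        ] [605.44010514 172.14752437 148.1       ] [ -0.16244643   2.22678171 -68.1       ]
```

Emit:
servo_tool:
  increments:
    - [0,0.08,-2,0,0,0,-1]
    - [0,0.08,-4,0,0,0,-1]
    - [0,0.08,-5.5,0,0,0,-1]
    - [0,0.08,-6.3,0,0,0,-1]
    - [0,0.08,-6.5,0,0,0,-1]
    - [0,0.08,-6.6,0,0,0,-1]
    - [0,0.08,-6.7,0,0,0,-1]
    - [0,0.08,-6.8,0,0,0,-1]
    - [0,0.08,-6.85,0,0,0,-1]
    - [0,0.08,-6.9,0,0,0,-1]
    - [0,0.08,-6.95,0,0,0,-1]
    - [0,0.08,-7.0,0,0,0,-1]
    - [0,0.08,-7.1,0,0,0,-1]
    - [0,0.08,-7.1,0,0,0,-1]

```text
t: 15.52
ee_pos: [603.8, 174.1, 158.4]
orientation: [-2.057, -2.375, 0.0]
ft_force: [0.5, -0.3, -0.6]
width: 18.0
grasp_force: 30.0
```

Tip at about 77 mm, inside the hole with no force. Continuing down to just above the seat.

Emit:
servo_tool:
  increments:
    - [0,0,-0.3,0,0,0,-1]
    - [0,0,-0.8,0,0,0,-1]
    - [0,0,-1.3,0,0,0,-1]
    - [0,0,-1.8,0,0,0,-1]
    - [0,0,-2.3,0,0,0,-1]
    - [0,0,-2.8,0,0,0,-1]
    - [0,0,-3.3,0,0,0,-1]
    - [0,0,-3.8,0,0,0,-1]
    - [0,0,-4.3,0,0,0,-1]
    - [0,0,-4.8,0,0,0,-1]
    - [0,0,-5.3,0,0,0,-1]
    - [0,0,-5.8,0,0,0,-1]
    - [0,0,-6.2,0,0,0,-1]
    - [0,0,-6.5,0,0,0,-1]
    - [0,0,-6.7,0,0,0,-1]
    - [0,0,-6.75,0,0,0,-1]
    - [0,0,-6.8,0,0,0,-1]
    - [0,0,-6.85,0,0,0,-1]
    - [0,0,-6.9,0,0,0,-1]
    - [0,0,-6.9,0,0,0,-1]

```text
t: 17.18
ee_pos: [603.9, 174.1, 89.7]
orientation: [2.057, 2.375, 0.0]
ft_force: [0.2, -0.2, -1.5]
width: 17.9
grasp_force: 30.0
```

Emit:
servo_tool:
  increments:
    - [0,0,-0.02,0,0,0,-1]
    - [0,0,-0.04,0,0,0,-1]
    - [0,0,-0.06,0,0,0,-1]
    - [0,0,-0.08,0,0,0,-1]
    - [0,0,-0.1,0,0,0,-1]
    - [0,0,-0.1,0,0,0,-1]

```text
t: 17.68
ee_pos: [604.0, 174.1, 89.6]
orientation: [2.057, 2.375, 0.0]
ft_force: [-3.1, -0.1, 8.4]
width: 17.9
grasp_force: 30.0
```

The shoulder bears on the stand, so it is seated. I ease off and open.

Emit:
servo_tool:
  increments:
    - [0,0,0.08,0,0,0,-1]
    - [0,0,0.08,0,0,0,-1]
    - [0,0,0.08,0,0,0,1]
    - [0,0,0.08,0,0,0,1]
    - [0,0,0.08,0,0,0,1]
    - [0,0,0.08,0,0,0,1]
    - [0,0,0.08,0,0,0,1]
    - [0,0,0.08,0,0,0,1]
    - [0,0,0.08,0,0,0,1]
    - [0,0,0.08,0,0,0,1]
    - [0,0,2,0,0,0,1]
    - [0,0,5,0,0,0,1]
    - [0,0,8,0,0,0,1]
    - [0,0,11,0,0,0,1]
    - [0,0,14,0,0,0,1]
    - [0,-2,14.5,0,0,0,1]
    - [0,-5,14.5,0,0,0,1]
    - [0,-7,14.5,0,0,0,1]
    - [0,-7,14.5,0,0,0,1]

```text
t: 19.27
ee_pos: [603.7, 101.1, 234.0]
orientation: [2.059, 2.372, -0.001]
ft_force: [-0.3, 0.9, -0.0]
width: 88.0
grasp_force: 0.0
```

```bash
python3 - <<'E'
from h import *
snap("scene","s4");snap("wrist","w7");snap("top","t4");o=ctrl.get_obs();print(o["t"],o["ee_pos"],o["ft_force"],o["width"])
w=cv2.imread("pics/w7.png");s=cv2.imread("pics/s4.png")
f=lambda i,g:np.clip(cv2.resize(i,(400,300),interpolation=cv2.INTER_CUBIC)*g,0,255).astype(np.uint8)
cv2.imwrite("pics/c7.png",np.vstack([np.hstack([f(s[225:345,270:430],1.6),f(w,1.)]),np.hstack([f(s[125:230,170:310],4),f(cv2.imread("pics/t4.png")[160:235,330:430],2.5)])]))
E
```

```text
19.4167 [603.88478725 104.37586701 233.56277836] [ 0.42555087  0.2809347  -0.46708097] 87.94914785133189
```

View pics/c7.png

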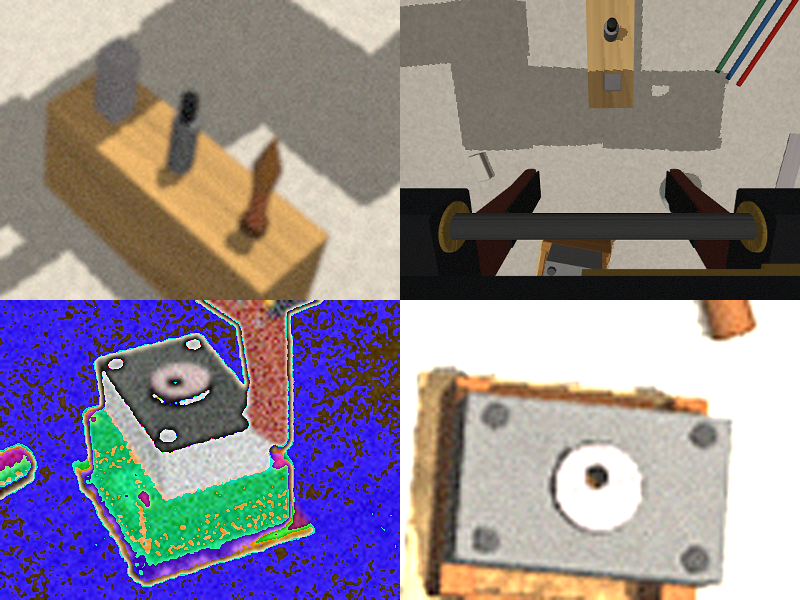

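The drift stands upright on its shoulder and is released, and the gripper is clear. The marker and brush are unmoved, and the disc's hole shows dark where the white plug was. The push force had dropped to zero with the tip below the block's underside. Handing in.

```bash
python3 -c "
from workcell import ctrl
print(ctrl.close_job())"
```

```text
the job is handed in; nothing more can be done
None
```

I pushed the plug out of the bore, put the drift back in its stand hole down to the shoulder, let go and handed the job in at about 19 s. I didn't see the plug in the tray: the push force fell to zero with the tip below the block, and the disc's hole now shows dark. The highest force I read while feeling for the hole and pushing was about 7 N, though readings came only at the end of each move, and the marker, brush, ink jar and eraser were left alone.

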